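# Open the sample transport case with the two-stage catch

## Task

Open the blue-lidded sample transport case on the cart. Slide its red safety tab to the right until you feel it come up against its soft stop (the travel differs from case to case; never force the tab or the locked bail), then lift the yellow-barred bail, which frees the lid, and raise the lid until it stands wide open by itself, about 70 degrees or more. Leave the bottles, the beaker and the round case standing where they are.

Things in the scene. Friction and masses are not known exactly. Their poses are not given: they have to be found in the camera images.
- transport_case: Sample transport case, 150 (x) x 180 (y) x 77 mm high when shut, grey box with a blue lid, fixed to the cart. Origin: centre of its underside, on the cart top. Its x axis points from the front (latch side, facing the robot) to the rear (lid hinge), y to the left, z up. It may stand turned by up to 0.35 rad.
- tab_grip (a point): Centre of the knob of the red safety tab, which lies on the lid's top at the right front. Knob 12 x 12 mm, 19 mm high; its top is 23 mm and this point 13.5 mm above the lid's top face (90.5 mm above the cart top). The knob slides straight to the right (case -y) on its track with about 3 N of drag and stays where it is left. Left of it, the right arm of the bail runs 28 mm away (case +y) at the start; 25 mm free on the other sides.
- safety_tab (a joint): How far the safety tab is slid to the right, m: 0 to 0.002 at the start (locked). It meets a soft rubber stop somewhere between 0.006 and 0.028 (hidden, different in every case; the stop gives about 1 mm for every 8 N). The bail is free only once the tab is within 1 mm of touching that stop or beyond. Pushing it into the stop with more than 18 N (over the drag) breaks it; 3 to 8 N is enough. The tab's mechanical end of travel, past any stop, is 0.036.
- bail_bar (a point): Middle of the yellow cross bar of the bail (a U-shaped wire handle lying back over the lid): bar 10 mm thick, 60 mm long, along case y, 52 mm free between its two 8 mm thick arms. It lies 28 mm above the lid's top at the start, 105 mm above the cart top, near the middle of the lid. It can be gripped from above with one finger in front of and one behind the bar; the bar may turn between the fingers.
- bail_hinge (a point): Middle of the bail's hinge line (along case y) at the front edge of the lid, 8 mm above the lid's top; the bar's centre is 68 mm from it. Moves with the lid.
- latch_bail (a joint): Angle of the bail relative to the lid, rad: 0 lying back over the lid (locked position, where it points to the rear and 0.3 rad upward), growing as the bar is lifted up and over towards the front; end stop 2.7. It turns easily (under 2 N at the bar) when the tab is released; while locked it gives about 0.05 rad and then blocks, and pulling the bar then loads the tab with about twice the pull. From 0.4 rad on, the lid is free.
- lid_hinge (a point): Middle of the lid's hinge line (along case y), at the upper rear edge of the box, 55 mm above the cart top. The bail's hinge line is 133 mm in front of it and 30 mm higher when the lid is shut.
- lid (a joint): Opening angle of the lid, rad: 0 shut, 1.5 end stop (front edge up). A stiff hinge: it takes about 6 N at the bail to raise, and stays where it is left. The lid can be raised by pulling the bar up and towards the rear with the bail upright.
- standard_bottle_mid (a point): White bottle with blue cap, 48 mm diameter, 101 mm high, loose, standing behind the case; point at 50 mm height. To be left alone.
- tuning_bottle_mid (a point): White bottle with white cap and green label band, 48 mm diameter, 101 mm high, loose, standing behind the case; point at 50 mm height. To be left alone.
- beaker_mid (a point): Empty glass beaker, 55 mm diameter, 66 mm high, loose, standing behind the case; point at 33 mm height. To be left alone.
- cone_case_mid (a point): Round flat case, black with a light lid, 61 mm diameter, 24 mm high, loose, at the right front of the cart; point at half height. To be left alone.

How it is judged:
By the outcome, as a careful person would: the job done as asked, in the order asked, and still so for the second after the job is handed in, with the robot touching nothing.
It also fails if it takes over 64 s, if anything falls off the work surface, if the arm or the gripper's body presses on something with over 40 N, if the wrist force passes 120 N, or if a joint passes its speed limit or range.

## Robot

A 6-joint arm with a two-finger parallel gripper is mounted at the origin on a cart in front of the work surface, level with it; the furniture and walls round the work are solid. World frame = base frame: x ahead of the robot, y to its left, z up, the work surface at z = 0. Lengths are in mm, angles in rad, forces in N, time in s.
With the tool pointing down it reaches from about 400 to 925 mm from the base axis. Payload 12.5 kg.
Tool frame: the origin (TCP) lies between the finger pads; the fingertips stand 19 mm ahead of it and the grasp point (between the pads) is the TCP (env.tips_ahead is the distance from the TCP to the fingertips, in mm); z points along the fingers, y is the line along which they close (so a half turn about z gives the same grasp; the last joint's range is limited). The gripper opens to 95 mm and grips with 3 to 60 N. Pads are 20 mm wide; open, the fingers measure 119 mm over their backs; the gripper's body (75 mm by 180 mm) begins 59 mm behind the grasp point.
Start: joints at [-1.315, 0.491, 1.559, -0, 1.092, -0.106], TCP at [221.247, -584.546, 233.661] pointing down, gripper open.
Joint ranges: [-3.1, 3.1], [-0.84, 2.19], [0.05, 2.79], [-1.13, 4.28], [0.06, 2.93], [-2.69, 2.69]. Speed limits (rad/s): [2.22, 2.22, 2.79, 3.14, 3.14, 3.14].

## Interface

Orientations are given as [roll, pitch, yaw] about the fixed x, y, z axes, in that order (R = Rz(yaw) Ry(pitch) Rx(roll)).
In Python, from cell import env gives the robot as it stands.
- The arm moves only by the shell command python3 -m crank 'ROWS'. ROWS is JSON, a list of rows, each a list of 5 numbers: the shift along the tool's x, y, z in mm, then the turn about the tool's z in degrees, then the finger opening in mm, from 0 to 95.1. In form: [[dx, dy, dz, yaw, grip], ...]. A call has 1 to 10 rows; each row is the pose to reach, as a shift and turn from the pose commanded when the call began, along the tool's axes at that moment; what a row does not reach only later rows make up. A row lasts 1/12 s, in which the tool goes at most 41.7 mm and 7.16 degrees, less where a joint would pass 70% of its speed; a pose out of reach is approached as far as the arm can. A call with a gripper value outside its range is refused whole. The fingers move at their own pace and stop on an object; the grip force is fixed at half the most. Time passes only in rows, so rows that repeat a pose let the fingers close. It gives the time, the measured TCP pose, the force, the opening and the grip force at its end, in the units of the state.
- env.state(): the state, without advancing time (a new reading comes with each control period).
- env.read_camera(name): name is "side" or "top"; returns a dict with "img" (400x640x3 uint8, blue, green, red), "K" (3x3 intrinsics, pixels), "pose" (4x4, takes a point from camera to world coordinates). Camera axes: x right, y down, z forward; pixel columns grow to the right and rows downward; lengths in mm; the calibration is good to about 2 mm. A picture is of the moment at which its call begins. There is no depth.
- env.job_done(): hands the job in; it is judged then, once.
The state is a dict: "t": time; "joints": joint angles; "qvel": joint speeds; "tau": joint torques, N m; "eef_pos": TCP position; "tcp_rot": TCP orientation; "ft_force": force on the tool from outside, world axes, zero at the start; "moment": the same for the moment, N m; "opening": opening from 0.0 (shut) to 1.0 (fully open); "grip_force": force on a finger pad.
Only numpy, scipy, OpenCV 4.12 (cv2) and the standard library are available. Lean on these libraries where they do the work, as an engineer would, in place of code of your own. Each camera call takes 0.05 s, during which the arm holds its last target. There are 200 camera calls.

## Working session

There is one attempt and no reset: what is moved stays moved. The work goes in short steps, Python scripts to look and compute and a shell command to move; the robot and the scene stay as the last step left them, time stands still between calls to the robot, and variables do not carry over. Pictures are saved under pics/ and viewed, at most 10 in all, crops included, and the job is handed in when it is done.

```bash
ls; mkdir -p pics
python3 - <<'E'
from cell import env
import cv2
for n in("top","side"):
    r=env.read_camera(n); cv2.imwrite(f"pics/{n}0.png",r["img"]); print(n,r["K"].tolist(),r["pose"].round(4).tolist())
print(env.state())
E
```

```text
pics
top [[431.3617033718206, 0.0, 318.35776053387883], [0.0, 431.3617033718206, 198.29196901525037], [0.0, 0.0, 1.0]] [[-0.0174, -0.9985, 0.0513, 461.4256], [-0.9998, 0.0171, -0.0068, -4.0592], [0.0059, -0.0514, -0.9987, 1058.8276], [0.0, 0.0, 0.0, 1.0]]
side [[415.4777846666257, 0.0, 317.6399801002373], [0.0, 415.4777846666257, 197.58444066184086], [0.0, 0.0, 1.0]] [[-0.9961, -0.0685, 0.0563, 458.2078], [-0.0871, 0.6388, -0.7644, 673.7406], [0.0164, -0.7663, -0.6423, 662.4078], [0.0, 0.0, 0.0, 1.0]]
{'t': 0.1, 'joints': array([-1.31463009e+00,  4.91475976e-01,  1.55939977e+00,  1.92622370e-06,
        1.09170246e+00, -1.05596086e-01]), 'qvel': array([ 0.00206495, -0.00410399, -0.00148859, -0.00065629, -0.00019611,
        0.00036674]), 'tau': array([ 1.49408570e-03, -6.13624692e+01, -2.58605611e+01,  6.93442323e-02,
        4.71041480e-02, -6.97257155e-05]), 'eef_pos': array([ 221.17417664, -584.34025698,  233.13077665]), 'tcp_rot': array([-3.14061277e+00, -1.05576549e-04,  3.61761384e-01]), 'ft_force': array([0.00964695, 0.58524896, 0.05767422]), 'moment': array([ 0.02459198, -0.00328487, -0.00698824]), 'grip_force': 0.0, 'opening': 1.0010058406274065}
```

View pics/top0.png

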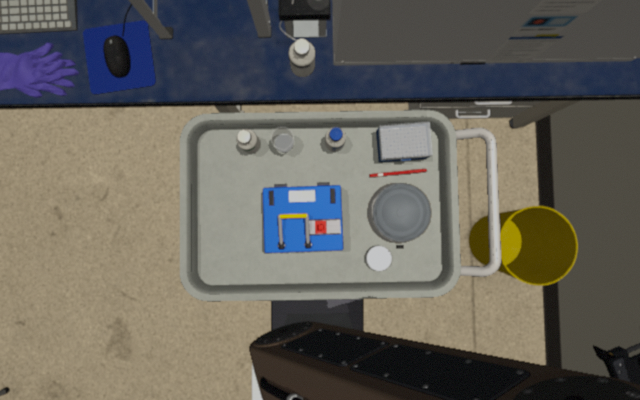

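View pics/side0.png

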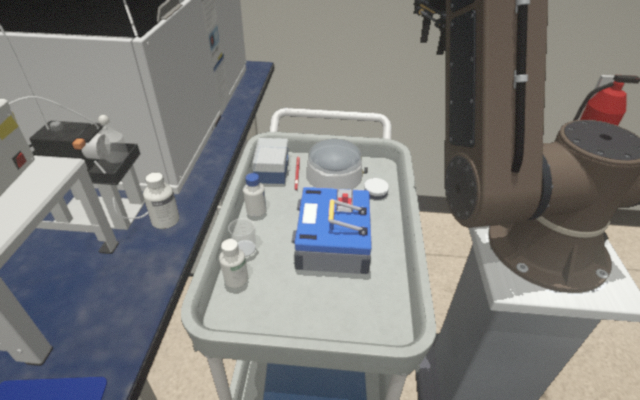

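Top view: the case is around (303,218), the red knob near (321,227), the yellow bar near (293,216). I'll enlarge both views to read positions.

Run:
```python
import cv2,numpy as np
a=cv2.imread("pics/top0.png")[175:260,255:350]; a=cv2.resize(a,None,fx=6,fy=6,interpolation=cv2.INTER_CUBIC)
b=cv2.imread("pics/side0.png")[180:280,285:380]; b=cv2.resize(b,None,fx=6,fy=6,interpolation=cv2.INTER_CUBIC)
cv2.imwrite("pics/topc.png",a);cv2.imwrite("pics/sidec.png",b)
```

```text
(no output)
```

View pics/topc.png

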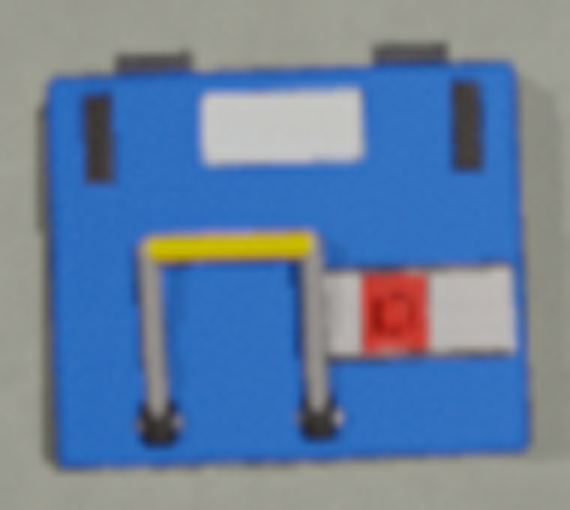

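View pics/sidec.png

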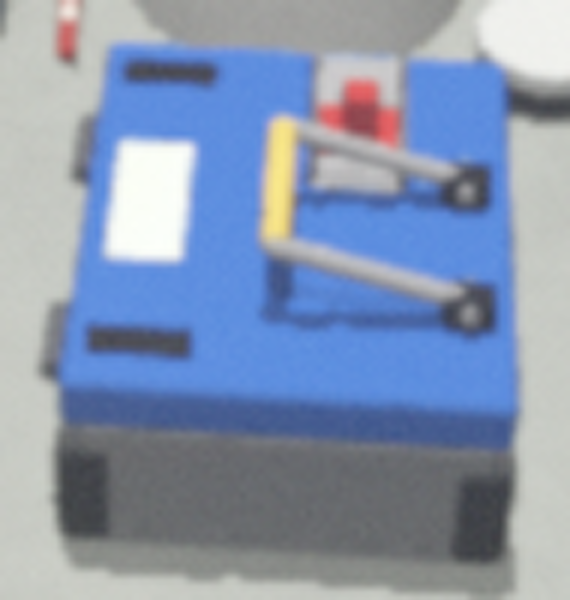

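Top crop: lid corners (50,77), (515,65), (525,450), (58,465); knob top (394,313); bar middle (231,246). Side crop: bar (280,180), knob top (362,95).

```bash
cat > h.py <<'E'
import numpy as np
from cell import env
def ray(cam,u,v,z):
    K,P=cam["K"],cam["pose"]; d=P[:3,:3]@np.linalg.solve(K,[u,v,1]); o=P[:3,3]
    return o+d*(z-o[2])/d[2]
E
python3 - <<'E'
from h import *
t=env.read_camera("top");s=env.read_camera("side")
T=lambda x,y,z:ray(t,255+(x+.5)/6-.5,175+(y+.5)/6-.5,z)[:2]
S=lambda x,y,z:ray(s,285+(x+.5)/6-.5,180+(y+.5)/6-.5,z)[:2]
c=[T(*p,77) for p in((50,77),(515,65),(525,450),(58,465))]
print("corners",np.round(c,1), "mid",np.mean(c,0))
d=c[0]-c[1]+c[3]-c[2]; print("yaw from y",np.arctan2(-d[0],d[1])); d=c[0]-c[3]+c[1]-c[2]; print("yaw x",np.arctan2(d[1],d[0]))
print("knob",T(394,313,100),S(362,95,100)); print("bar",T(231,246,108),S(280,180,105)); print("hinge",T(238,422,85),S(467,248,85))
print(env.state()["eef_pos"],env.state()["t"])
E
```

```text
corners [[538.8 115.3]
 [540.4 -61.6]
 [394.6 -62.4]
 [392.1 113.9]] mid [466.4682086   26.28435318]
yaw from y 0.011558739802198934
yaw x 0.007832583262180079
knob [447.38815746 -13.63864772] [450.48471166  -8.90664266]
bar [473.08348396  45.82100833] [476.4094371   45.03549745]
hinge [407.45287382  45.35366736] [411.82567738  50.41966724]
[ 221.21569634 -584.39939355  233.2827276 ] 0.2
```

```bash
cat >> h.py <<'E'
from scipy.spatial.transform import Rotation as Ro
def to(x,y,z,yaw):
    s=env.state(); R=Ro.from_euler("xyz",s["tcp_rot"]).as_matrix()
    d=R.T@(np.array([x,y,z])-s["eef_pos"]); print("shift",d.round(1),"turn deg",np.degrees(s["tcp_rot"][2]-yaw).round(1),"t",s["t"])
def st():
    s=env.state(); print(s["t"].__round__(2),s["eef_pos"].round(1),s["tcp_rot"].round(3),"F",s["ft_force"].round(1),"op",round(s["opening"]*95.1,1),s["grip_force"])
E
python3 -m crank '[[415,-454,63,-70,30],[415,-454,63,-70,30],[415,-454,63,-70,30],[415,-454,63,-70,30],[415,-454,63,-70,30],[415,-454,63,-70,30],[415,-454,63,-70,30],[415,-454,63,-70,30],[415,-454,63,-70,30],[415,-454,63,-70,30]]'
python3 -c "
from h import *
st();to(449,-12,150,1.58)"
```

```text
t: 1.03
eef_pos: [374.7, -197.6, 191.1]
tcp_rot: [3.141, 0.0, 1.59]
ft_force: [0.6, -0.5, 0.3]
opening: 0.36
grip_force: 0.0
1.03 [ 374.7 -197.6  191.1] [3.141 0.    1.59 ] F [ 0.6 -0.5  0.3] op 34.2 0.0
shift [184.2  77.7  41.1] turn deg 0.6 t 1.0333
```

```bash
python3 -m crank '[[184,78,41,0.5,30],[184,78,41,0.5,30],[184,78,41,0.5,30],[184,78,41,0.5,30],[184,78,41,0.5,30],[184,78,41,0.5,30],[184,78,41,0.5,30],[184,78,41,0.5,30]]'
python3 - <<'E'
from h import *
import cv2
st();to(449,-12,99,1.58)
a=env.read_camera("top");b=env.read_camera("side")
A=cv2.resize(a["img"][165:265,250:370],None,fx=3.3,fy=3.3,interpolation=cv2.INTER_CUBIC)
B=cv2.resize(b["img"][140:260,270:390],None,fx=3.3,fy=3.3,interpolation=cv2.INTER_CUBIC)
o=np.zeros((396,792,3),np.uint8);o[:330,:396]=A;o[:,396:]=B
cv2.imwrite("pics/c2.png",o)
E
```

```text
t: 1.7
eef_pos: [450.0, -14.6, 150.2]
tcp_rot: [-3.141, 0.0, 1.576]
ft_force: [0.4, -0.8, -0.3]
opening: 0.316
grip_force: 0.0
1.7 [450.  -14.6 150.2] [-3.141  0.     1.576] F [ 0.4 -0.8 -0.3] op 30.1 0.0
shift [ 2.6 -0.9 51.2] turn deg -0.3 t 1.7
```

View pics/c2.png

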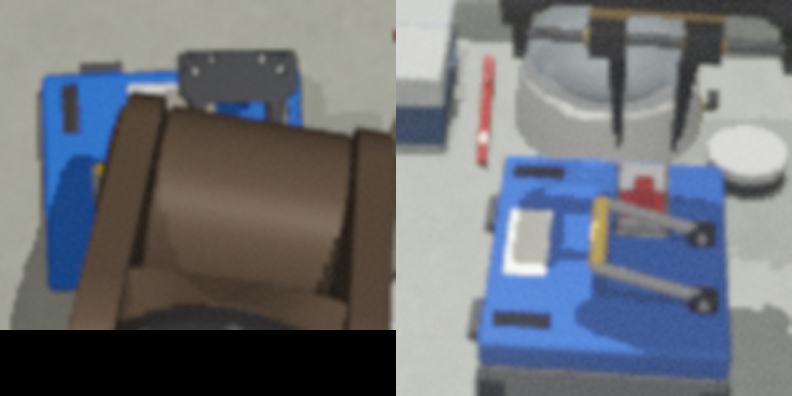

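The fingers straddle the knob in x in the side view: tips at (618,145) and (675,145), knob at (643,185). Descending.

```bash
python3 -m crank '[[2,-1,20,0,30],[2,-1,40,0,30],[2,-1,50,0,30],[2,-1,50,0,30],[2,-1,50,0,30]]' ; python3 -m crank '[[0,0,0,0,20],[0,0,0,0,0],[0,0,0,0,0],[0,0,0,0,0],[0,0,0,0,0],[0,0,0,0,0]]'
python3 -c "
from h import *
st()"
```

```text
t: 2.22
eef_pos: [449.0, -13.5, 100.3]
tcp_rot: [-3.141, -0.0, 1.573]
ft_force: [-0.1, -0.6, 1.1]
opening: 0.311
grip_force: 0.0
t: 2.72
eef_pos: [449.5, -12.6, 100.7]
tcp_rot: [3.14, 0.001, 1.575]
ft_force: [0.3, -2.4, 7.5]
opening: 0.12
grip_force: 30.6
2.72 [449.5 -12.6 100.7] [3.140e+00 1.000e-03 1.575e+00] F [ 0.3 -2.4  7.5] op 11.4 30.574880727217533
```

```bash
for i in 1; do python3 -m crank '[[-1,0,0,0,0],[-2,0,0,0,0],[-2,0,0,0,0]]'; python3 -m crank '[[-1,0,0,0,0],[-1,0,0,0,0]]';python3 -m crank '[[-1,0,0,0,0],[-1,0,0,0,0]]'; done
```

```text
t: 2.97
eef_pos: [449.5, -14.4, 100.7]
tcp_rot: [3.14, 0.0, 1.575]
ft_force: [-0.0, 0.8, 7.6]
opening: 0.124
grip_force: 30.6
t: 3.13
eef_pos: [449.6, -15.3, 100.7]
tcp_rot: [3.14, 0.0, 1.575]
ft_force: [0.5, 2.0, 6.1]
opening: 0.123
grip_force: 30.6
t: 3.3
eef_pos: [449.6, -16.3, 100.7]
tcp_rot: [3.14, 0.0, 1.575]
ft_force: [1.1, 2.2, 7.2]
opening: 0.126
grip_force: 30.6
```

```bash
python3 -m crank '[[-1,0,0,0,0],[-1,0,0,0,0]]'|grep -E 'eef|ft'; python3 -m crank '[[-1,0,0,0,0],[-1,0,0,0,0]]'|grep -E 'eef|ft'
```

```text
eef_pos: [449.6, -17.3, 100.7]
ft_force: [-0.0, 0.8, 6.9]
eef_pos: [449.6, -18.3, 100.7]
ft_force: [0.5, 1.8, 7.2]
```

```bash
python3 -m crank '[[-1,0,0,0,0],[-1,0,0,0,0]]'|grep -E 'eef|ft'; python3 -m crank '[[-1,0,0,0,0],[-1,0,0,0,0]]'|grep -E 'eef|ft'
```

```text
eef_pos: [449.6, -19.3, 100.7]
ft_force: [0.0, 1.9, 7.4]
eef_pos: [449.6, -20.3, 100.7]
ft_force: [0.5, 2.3, 6.6]
```

```bash
python3 -m crank '[[-1,0,0,0,0],[-1,0,0,0,0]]'|grep -E 'eef|ft'; python3 -m crank '[[-1,0,0,0,0],[-1,0,0,0,0]]'|grep -E 'eef|ft'
```

```text
eef_pos: [449.7, -21.3, 100.7]
ft_force: [0.4, 1.5, 6.3]
eef_pos: [449.7, -22.3, 100.7]
ft_force: [1.3, 1.2, 6.2]
```

```bash
python3 -m crank '[[-1,0,0,0,0],[-1,0,0,0,0]]'|grep -E 'eef|ft'; python3 -m crank '[[-1,0,0,0,0],[-1,0,0,0,0]]'|grep -E 'eef|ft'
```

```text
eef_pos: [449.7, -23.3, 100.7]
ft_force: [0.6, 2.4, 6.9]
eef_pos: [449.7, -24.4, 100.7]
ft_force: [0.6, 1.9, 6.4]
```

```bash
python3 -m crank '[[-1,0,0,0,0],[-1,0,0,0,0]]'|grep -E 'eef|ft'; python3 -m crank '[[-1,0,0,0,0],[-1,0,0,0,0]]'|grep -E 'eef|ft'
```

```text
eef_pos: [449.8, -25.3, 100.7]
ft_force: [0.7, 2.4, 6.0]
eef_pos: [449.8, -26.3, 100.7]
ft_force: [0.9, 1.6, 5.9]
```

```bash
python3 -m crank '[[-1,0,0,0,0],[-1,0,0,0,0]]'|grep -E 'eef|ft'; python3 -m crank '[[-1,0,0,0,0],[-1,0,0,0,0]]'|grep -E 'eef|ft'
```

```text
eef_pos: [449.8, -27.4, 100.7]
ft_force: [0.2, 1.5, 5.9]
eef_pos: [449.8, -28.4, 100.7]
ft_force: [1.7, 2.0, 6.3]
```

```bash
python3 -m crank '[[-1,0,0,0,0],[-1,0,0,0,0]]'|grep -E 'eef|ft'; python3 -m crank '[[-1,0,0,0,0],[-1,0,0,0,0]]'|grep -E 'eef|ft'
```

```text
eef_pos: [449.8, -29.4, 100.7]
ft_force: [1.5, 1.9, 6.4]
eef_pos: [449.8, -30.4, 100.7]
ft_force: [1.2, 1.9, 5.8]
```

```bash
python3 -m crank '[[-1,0,0,0,0],[-1,0,0,0,0]]'|grep -E 'eef|ft'
```

```text
eef_pos: [449.9, -31.3, 100.7]
ft_force: [1.2, 1.8, 6.4]
```

```bash
python3 -m crank '[[-1,0,0,0,0],[-1,0,0,0,0]]'|grep -E 'eef|ft'
```

```text
eef_pos: [449.9, -32.4, 100.7]
ft_force: [1.3, 1.8, 6.0]
```

```bash
python3 -m crank '[[-1,0,0,0,0],[-1,0,0,0,0]]'|grep -E 'eef|ft|op'; python3 -m crank '[[-1,0,0,0,0],[-1,0,0,0,0]]'|grep -E 'eef|ft'
```

```text
eef_pos: [449.9, -33.4, 100.7]
ft_force: [1.4, 1.9, 6.5]
opening: 0.122
eef_pos: [449.9, -34.4, 100.7]
ft_force: [1.5, 1.5, 5.7]
```

```bash
python3 -m crank '[[-1,0,0,0,0],[-1,0,0,0,0]]'|grep -E 'eef|ft'
```

```text
eef_pos: [449.9, -35.4, 100.7]
ft_force: [0.7, 1.6, 6.5]
```

Run:
```python
from h import *
import cv2
b=env.read_camera("side")
cv2.imwrite("pics/c3.png",cv2.resize(b["img"][140:260,270:390],None,fx=4.5,fy=4.5,interpolation=cv2.INTER_CUBIC))
```

```text
(no output)
```

View pics/c3.png

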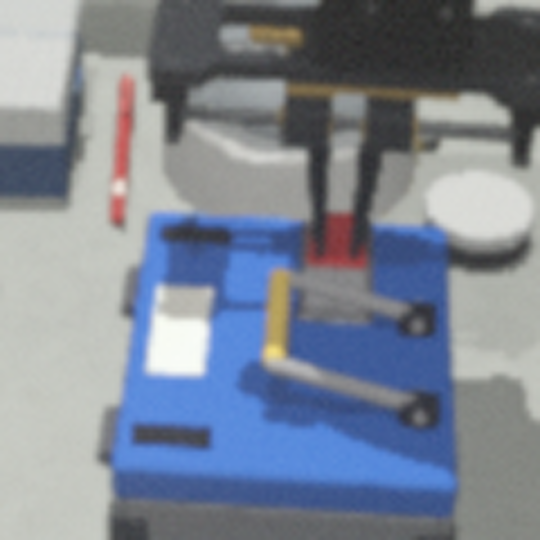

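The tab moves with the fingers: the red plate is now at (338,240), near the lid's right edge. Continuing.

```bash
python3 -m crank '[[-1,0,0,0,0],[-1,0,0,0,0]]'|grep -E 'eef|ft'
```

```text
eef_pos: [449.9, -36.4, 100.7]
ft_force: [2.4, 2.4, 4.9]
```

```bash
python3 -m crank '[[-1,0,0,0,0],[-1,0,0,0,0]]'|grep -E 'eef|ft'
```

```text
eef_pos: [449.9, -37.2, 100.7]
ft_force: [1.4, 4.3, 5.1]
```

```bash
python3 -m crank '[[-0.5,0,0,0,0],[-0.5,0,0,0,0]]'|grep -E 'eef|ft'
```

```text
eef_pos: [449.9, -37.5, 100.7]
ft_force: [2.2, 6.5, 5.3]
```

Soft stop felt: force rose from about 1.9 N to 6.5 N at ~25 mm. Releasing and going above the bar.

```bash
python3 -m crank '[[0,0,0,0,30],[0,0,0,0,30],[0,0,0,0,30],[0,0,0,0,30],[0,0,-25,0,30],[0,0,-55,0,36],[0,0,-55,0,36]]'; python3 -m crank '[[40,12,0,0,36],[75,23,0,0,36],[83,25,0,0,36],[83,25,0,0,36],[83,25,0,0,36]]'
python3 - <<'E'
from h import *
import cv2
st();to(474.5,45.5,105,1.58)
b=env.read_camera("side")
cv2.imwrite("pics/c4.png",cv2.resize(b["img"][140:260,270:390],None,fx=4.5,fy=4.5,interpolation=cv2.INTER_CUBIC))
E
```

```text
t: 7.6
eef_pos: [450.4, -38.2, 158.7]
tcp_rot: [3.137, 0.001, 1.575]
ft_force: [0.2, 0.5, 0.5]
opening: 0.373
grip_force: 0.0
t: 8.02
eef_pos: [473.4, 45.2, 154.6]
tcp_rot: [-3.14, 0.0, 1.577]
ft_force: [0.6, -0.5, -0.2]
opening: 0.381
grip_force: 0.0
8.02 [473.4  45.2 154.6] [-3.14   0.     1.577] F [ 0.6 -0.5 -0.2] op 36.2 0.0
shift [ 0.3  1.2 49.6] turn deg -0.2 t 8.0167
```

View pics/c4.png

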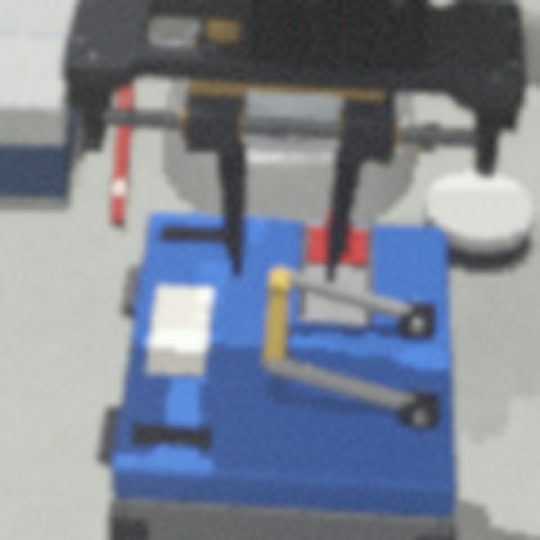

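The tips at (237,272) and (332,275) straddle the bar (277,318), and the tab stayed right, at (338,245). Descend to grip the bar.

```bash
python3 -m crank '[[0,1,25,0,36],[0,1,45,0,36],[0,1,49,0,36],[0,1,49,0,36]]'; python3 -m crank '[[0,0,0,0,20],[0,0,0,0,0],[0,0,0,0,0],[0,0,0,0,0],[0,0,0,0,0],[0,0,0,0,0]]'
```

```text
t: 8.4
eef_pos: [474.1, 44.2, 105.2]
tcp_rot: [-3.139, 0.0, 1.573]
ft_force: [0.3, 0.4, 0.3]
opening: 0.381
grip_force: 0.0
t: 8.9
eef_pos: [475.4, 45.1, 106.6]
tcp_rot: [3.14, 0.0, 1.575]
ft_force: [1.0, -0.5, 3.0]
opening: 0.097
grip_force: 30.0
```

```bash
python3 -m crank '[[0,0,-2,0,0],[0,-1,-3,0,0],[0,-1,-3,0,0]]'; python3 -m crank '[[0,-0.5,-1.5,0,0],[0,-1,-3,0,0],[0,-1,-3,0,0]]'
```

```text
t: 9.15
eef_pos: [474.5, 45.1, 109.5]
tcp_rot: [3.14, 0.0, 1.575]
ft_force: [3.9, -1.4, -1.0]
opening: 0.099
grip_force: 30.0
t: 9.4
eef_pos: [473.4, 45.1, 112.6]
tcp_rot: [3.14, 0.0, 1.575]
ft_force: [5.0, -0.5, 0.5]
opening: 0.099
grip_force: 30.0
```

```bash
python3 -m crank '[[0,-2,-4,0,0],[0,-3.5,-8,0,0],[0,-3.5,-8,0,0]]'; python3 -m crank '[[0,-2,-5,0,0],[0,-5,-10,0,0],[0,-9,-14,0,0],[0,-9,-14,0,0]]'
```

```text
t: 9.65
eef_pos: [469.7, 45.1, 120.8]
tcp_rot: [3.14, 0.0, 1.575]
ft_force: [5.6, -1.5, 1.1]
opening: 0.097
grip_force: 30.0
t: 9.98
eef_pos: [460.2, 45.0, 135.0]
tcp_rot: [3.14, 0.0, 1.575]
ft_force: [4.1, -3.6, 1.9]
opening: 0.095
grip_force: 30.0
```

```bash
python3 -m crank '[[0,-5,-5,0,0],[0,-11,-9,0,0],[0,-18,-13,0,0],[0,-24,-16,0,0],[0,-24,-16,0,0]]'
python3 - <<'E'
from h import *
H0=np.array([410.5,86.6]);L=H0+[133,-30]
c=None
for th in np.radians([0,5,10,20,30,40,50,60,70,80]):
    a=np.radians(167.3)-th; hb=L+136.3*np.array([np.cos(a),np.sin(a)])
    f=np.radians(70)-.6*th; b=hb+68*np.array([np.cos(f),np.sin(f)])
    c=b if c is None else c
    print(np.degrees(th).round(),b.round(),(b-c).round())
st()
E
```

```text
t: 10.4
eef_pos: [437.5, 44.8, 152.0]
tcp_rot: [3.136, 0.001, 1.575]
ft_force: [6.9, -2.7, 12.3]
opening: 0.098
grip_force: 30.0
0.0 [434. 150.] [0. 0.]
5.0 [440. 161.] [ 6. 10.]
10.0 [448. 170.] [14. 20.]
20.0 [465. 188.] [31. 37.]
30.0 [485. 203.] [51. 52.]
40.0 [508. 214.] [74. 63.]
50.0 [533. 221.] [99. 71.]
60.0 [559. 225.] [126.  74.]
70.0 [586. 224.] [152.  73.]
80.0 [613. 218.] [179.  68.]
10.4 [437.5  44.8 152. ] [3.136e+00 1.000e-03 1.575e+00] F [ 6.9 -2.7 12.3] op 9.4 30.04984349012375
```

```bash
python3 -m crank '[[0,3,9,0,0],[0,3,-9,0,0],[0,11,-19,0,0],[0,19,-28,0,0],[0,28,-37,0,0],[0,28,-37,0,0]]'
```

```text
t: 10.9
eef_pos: [463.9, 45.4, 187.8]
tcp_rot: [-3.139, -0.0, 1.575]
ft_force: [-2.1, 0.5, 2.6]
opening: 0.096
grip_force: 30.0
```

I mistyped the first row: it dipped 9 mm before rising. Checking with a look.

Run:
```python
from h import *
import cv2
b=env.read_camera("side");st()
cv2.imwrite("pics/c5.png",cv2.resize(b["img"][120:270,240:390],None,fx=3.8,fy=3.8,interpolation=cv2.INTER_CUBIC))
```

```text
10.95 [463.5  45.4 187.2] [-3.14  -0.     1.575] F [-2.6  1.1  2.3] op 9.0 29.98423933982849
```

View pics/c5.png

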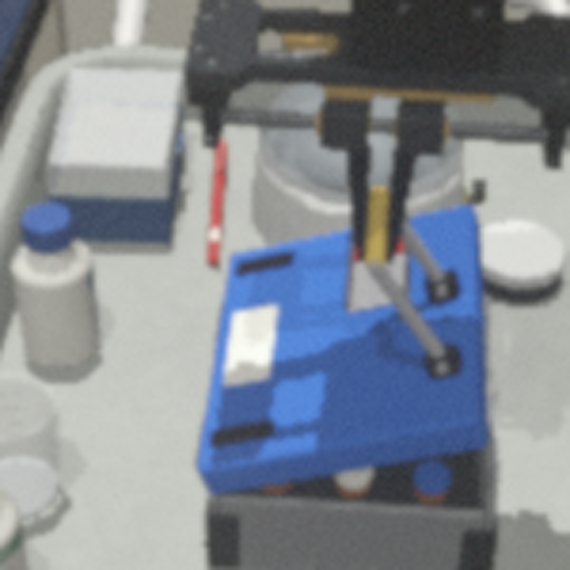

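The lid is opening (~20°), with the bar still between the fingers at (377,225). Continuing along the arc.

```bash
python3 -m crank '[[0,11,-9,0,0],[0,21,-16,0,0],[0,32,-22,0,0],[0,44,-27,0,0],[0,56,-31,0,0],[0,69,-34,0,0],[0,69,-34,0,0]]'
```

```text
t: 11.53
eef_pos: [533.7, 46.4, 220.6]
tcp_rot: [-3.14, -0.002, 1.575]
ft_force: [-0.2, 6.4, 2.7]
opening: 0.095
grip_force: 29.9
```

```bash
python3 -m crank '[[0,12,-3,0,0],[0,25,-4,0,0],[0,38,-4,0,0],[0,52,-3,0,0],[0,64,0,0,0],[0,75,2,0,0],[0,75,2,0,0],[0,75,2,0,0]]'
python3 - <<'E'
from h import *
import cv2
b=env.read_camera("side");st()
cv2.imwrite("pics/c6.png",cv2.resize(b["img"][120:270,200:390],None,fx=3.8,fy=3.8,interpolation=cv2.INTER_CUBIC))
E
```

```text
t: 12.2
eef_pos: [608.3, 47.5, 218.1]
tcp_rot: [-3.141, -0.003, 1.575]
ft_force: [3.0, 11.5, 0.7]
opening: 0.1
grip_force: 29.9
12.25 [608.2  47.6 218.3] [-3.141e+00 -3.000e-03  1.575e+00] F [ 2.4 10.7  0.1] op 9.0 29.931485652923584
```

View pics/c6.png

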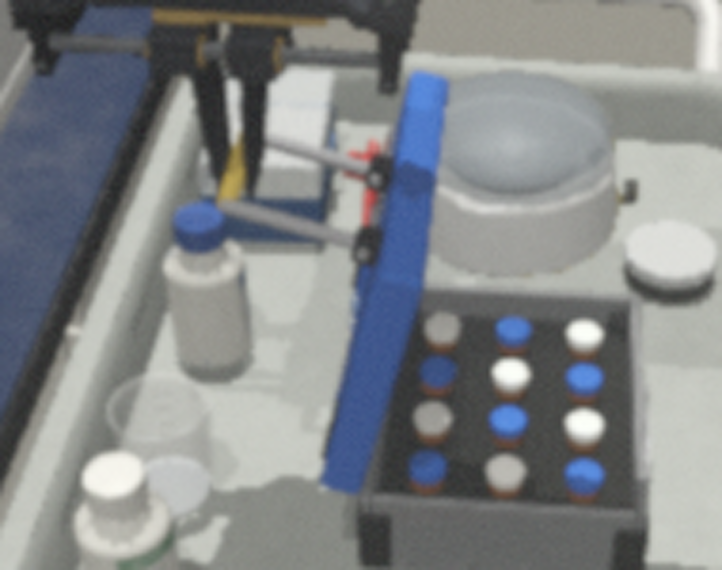

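The lid stands at about 80° and the bottles are untouched. Release and withdraw straight up.

```bash
python3 -m crank '[[0,0,0,0,14],[0,0,0,0,24],[0,0,0,0,26],[0,0,0,0,26],[0,0,0,0,26],[0,0,-10,0,26],[0,0,-30,0,26],[0,0,-60,0,26],[0,0,-90,0,26],[0,0,-90,0,26]]'; python3 -m crank '[[0,0,0,0,26],[0,0,0,0,26],[0,0,0,0,26],[0,0,0,0,26],[0,0,0,0,26],[0,0,0,0,26]]'
python3 - <<'E'
from h import *
import cv2
b=env.read_camera("side");st()
cv2.imwrite("pics/c7.png",cv2.resize(b["img"][120:270,200:390],None,fx=3.8,fy=3.8,interpolation=cv2.INTER_CUBIC))
E
```

```text
t: 13.08
eef_pos: [609.8, 45.6, 315.7]
tcp_rot: [3.133, 0.0, 1.575]
ft_force: [1.1, -0.7, 0.8]
opening: 0.275
grip_force: 0.0
t: 13.58
eef_pos: [608.4, 45.7, 308.6]
tcp_rot: [-3.141, 0.0, 1.575]
ft_force: [0.2, 1.0, -0.9]
opening: 0.272
grip_force: 0.0
13.63 [608.4  45.7 308.7] [-3.141  0.     1.575] F [-0.   0.5 -0.3] op 26.3 0.0
```

View pics/c7.png

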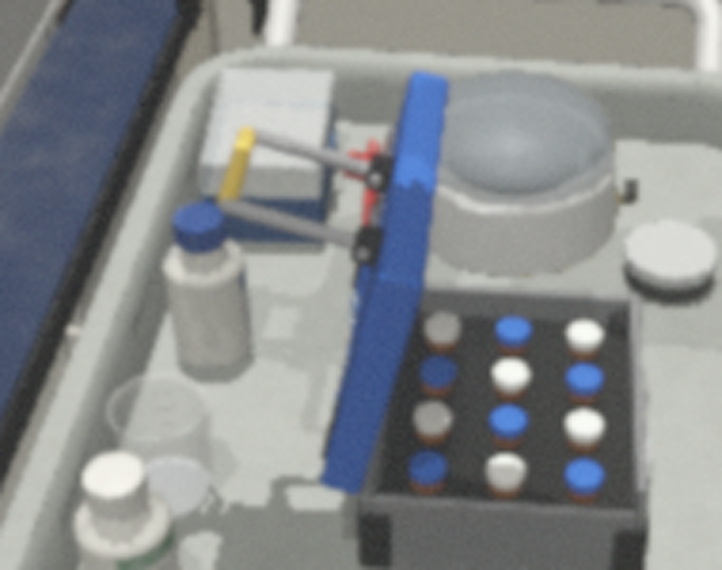

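The lid stands open by itself, the gripper is clear, and the loose items are where they were.

```bash
python3 -c "
from cell import env
print(env.job_done())"
```

```text
the job is handed in; nothing more can be done
None
```

The case is open and the job is handed in: the tab was slid about 25 mm to its soft stop and the bail lifted. The lid stands by itself at roughly 80° (judged by eye from the side camera), the loose items look unmoved, and it took about 14 s. One mistyped row pushed the bail down about 9 mm for a moment, with no damage visible afterwards.

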